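# Drive the worn bush out of a clock block on a guarded drift jig

### The arm

A 6-joint arm with a two-finger parallel gripper is mounted at the origin on the work surface. World frame = base frame: x ahead of the robot, y to its left, z up, the work surface at z = 0. Lengths are in m, angles in rad, forces in N, time in s.
With the tool pointing down it reaches from about 0.35 to 0.975 m from the base axis. Payload 4.9 kg.
Tool frame: the origin (TCP) lies on the centre line of the jaws, within the pads' length; the fingertips stand 8 mm ahead of it and the grasp point (between the pads) lies 11 mm behind it; z points along the fingers, y is the direction in which the jaws open and shut (so a half turn about z gives the same grasp; the last joint's range is limited). The gripper opens to 85 mm and grips with 20 to 120 N. Pads are 22 mm wide; open, the fingers measure 114 mm over their backs; the gripper's body (76 mm by 85 mm) begins 54 mm behind the grasp point. The pads swing forward as they close: fully open they stand 13 mm farther back than shut.
Start: joints at [1.091, 0.053, 1.613, -0, 1.476, -0.119], TCP at [0.221, 0.585, 0.239] pointing down, gripper open.
Joint ranges: [-3.01, 3.01], [-1.01, 2.22], [0.06, 2.58], [-1.02, 4.17], [0.09, 2.62], [-3.14, 3.14]. Speed limits (rad/s): [2.57, 2.57, 3.14, 3.14, 3.14, 3.14].

### API

Orientations are given as a unit quaternion [w, x, y, z].
In Python, from plant import manip gives the robot as it stands.
- The arm moves only by the tool step_arm, never from a script. Its argument "deltas" is a list of rows, each a list of 7 numbers: the shift along the tool's x, y, z in m, then the turn, a rotation vector about the tool's x, y, z in rad, then the gripper command: -1 is fully open, 1 is shut, values between are in proportion. In form: [[dx, dy, dz, ax, ay, az, hand], ...]. A call has 1 to 20 rows; each row is the pose to reach, as a shift and turn from the pose commanded when the call began, along the tool's axes at that moment; what a row does not reach only later rows make up. A row lasts 1/10 s, in which the tool goes at most 50 mm and 8.59 degrees, less where a joint would pass 70% of its speed; a pose out of reach is approached as far as the arm can. A call with a gripper value outside its range is refused whole. The fingers move at their own pace and stop on an object; the grip force is fixed at half the most. Time passes only in rows, so rows that repeat a pose let the fingers close. It gives the time, the measured TCP pose, the force and the opening at its end, in the units of the state.
- manip.state(): the state, without advancing time (a new reading comes with each control period).
- manip.grab_frame(name): name is "scene" or "top" or "wrist"; returns the picture (384x512x3 uint8, red, green, blue); there is no depth.
- manip.get_calibration(name): a dict with "fov_y" (degrees; the focal length in pixels is half the picture's height over the tangent of half this angle, whatever the lens; pixels are square), "cx", "cy" (the principal point, pixels), "R" (3x3) and "t" (3): a world point X has camera coordinates R X + t. Camera axes: x right, y down, z forward; pixel columns grow to the right and rows downward; lengths in m; the calibration is good to about 2 mm. A picture is of the moment at which its call begins: read the wrist's pose just before it. get_calibration takes no time and is no camera call; for the wrist camera it gives the pose at the moment of the call.
- manip.job_done(): hands the job in, once; it reports no verdict.
The state is a dict: "time": time; "joint_pos": joint angles; "joint_vel": joint speeds; "joint_efforts": joint torques, N m; "tool_pos": TCP position; "tool_rot": TCP orientation; "contact_force": force on the tool from outside, world axes, zero at the start; "ft_torque": the same for the moment, N m; "gripper_width": opening from 0.0 (shut) to 1.0 (fully open).
Only numpy, scipy, OpenCV 4.12 (cv2) and the standard library are available. Lean on these libraries where they do the work, as an engineer would, in place of code of your own. Each camera call takes 0.05 s, during which the arm holds its last target.

### The job

Gently slide the jig's clear guard fully open, then push the red-handled drift through the bore until the copper bush drops out of the far side into the blue dish. Draw the drift all the way back, then gently slide the guard fully shut, without slamming it, and leave the bush lying in the dish; do not disturb the loupe, the jar or the screwdriver.

Things in the scene. Friction and masses are not known exactly. Their poses are not given: they have to be found in the camera images.
- jig: Drift jig fixed to the bench: grey base plate 164 (x) x 360 (y) mm, 10 mm thick, a rail along each long side. Axes: z up, +y the way the guard opens and the drift is pushed, x across. Along y from its origin (on the bench, y 0): dark steel rod guide, -30 to 0 mm, top 72 mm high; brass block, 30 to 75 mm, 38 to 78 mm high, its bore along y.
- guard_grip (a point): Guard's grip: upright black bar 20 x 20 x 50 mm in the middle of the guard's roof; point on its axis, 22 mm below its top, 28 mm above the roof. Axes as the jig's. The guard is a clear plastic hood with aluminium edges, 170 mm long (y), 144 mm wide, open at both ends, roof 134 mm above the bench. Shut, it covers the drift's red handle.
- drift_grip (a point): Drift's handle: upright red square bar, 20 x 20 mm, on the rear of the drift's steel rod; its top is 118 mm above the bench; point on its axis, 20 mm below that top. Axes as the jig's. The rod (12 mm dia, axis 40 mm below this point) runs to +y through the rod guide; its flat nose is 135 mm in +y from this point.
- guard (a joint): Position of the guard along its track (m): 0 is fully shut (against its stop), 0.160 fully open (against its stop), moving to the jig's +y. It stays where it is left; sliding takes about 3 to 5 N.
- drift (a joint): Position of the drift (m): 0 is fully drawn back (stop), 0.068 fully pushed in (stop), moving to the jig's +y. With the drift fully back the nose is 10 mm short of the brass block's bore, which is 45 mm long, so fully in it stands 13 mm out of the far side. It stays where it is left; moving it takes about 3 to 6 N.
- bush_center (a point): Centre of the copper-coloured bush, a sleeve 16 mm dia x 24 mm long with its axis along its own y. It starts loose inside the 18 mm bore of the brass block (40 x 45 x 40 mm), whose exit face overhangs the dish. It drops out when the drift is nearly fully in.
- dish: Round pale blue open dish, 96 mm outer dia, 20 mm tall, wall 4 mm, floor 5 mm thick, loose on the jig's base plate beneath the bore's exit. Origin at the centre of its underside (10 mm above the bench).
- loupe: Bystander: black eyeglass loupe, 34 mm dia, 32 mm tall, on the bench. Origin at the centre of its underside.
- jar: Bystander: small amber jar with a white cap, 36 mm dia, 45 mm tall, on the bench. Origin at the centre of its underside.
- screwdriver: Bystander: blue-handled screwdriver 130 mm long lying on the bench near the jig. Origin at its underside about mid-length, x along its length.
Not all that is in view belongs to the job. Of the things like the dish, leave any that is green or purple; of the rest the smaller one is meant.

How it is judged:
On the way, in this order (a step that is already met when the one before it is completed fails the run):
1. the guard is slid fully open (within 10 mm of its stop) while the bush is still in the bore (value of joint guard above 0.15 m and z of bush_center in the frame of dish above 0.035 m), for 0.1 s.
2. the bush has dropped into the dish, pushed by the drift, the guard still open (value of joint guard above 0.14 m and value of joint drift above 0.03 m and z of bush_center in the frame of dish below 0.024 m and horizontal distance between bush_center and dish below 0.044 m), for 0.05 s.
3. the drift is drawn all the way back (within 6 mm), the guard still open (value of joint guard above 0.13 m and value of joint drift below 0.006 m), for 0.1 s.
At the end, for the whole second after the job is handed in: The guard is shut to within 6 mm, the drift is drawn back to within 6 mm, and the bush lies in the upright, still dish (its centre less than 22 mm above the dish's underside and within 44 mm of its axis) (value of joint each of guard, drift below 0.006 m and z of bush_center in the frame of dish below 0.022 m and horizontal distance between bush_center and dish below 0.044 m and linear speed of dish below 0.02 m/s and angle between dish's own z axis and vertical below 0.1 rad); the robot touches nothing.
It fails at once if the loupe, the jar or the screwdriver is moved by more than 25 mm or knocked over (distance of any of loupe, jar, screwdriver from where it was at the start of the episode above 0.025 m or angle between any of loupe, jar's own z axis and vertical above 0.5 rad).
It fails at once if the guard is slammed (slid faster than 0.5 m/s) (velocity of joint guard above 0.5 m/s or velocity of joint guard below -0.5 m/s).
It also fails if it takes over 61 s, if anything falls off the work surface, if the arm or the gripper's body presses on something with over 40 N, if the wrist force passes 120 N, or if a joint passes its speed limit or range.

## Working session

There is one attempt and no reset: what is moved stays moved. The work goes in short steps, Python scripts to look and compute and a tool call to move; the robot and the scene stay as the last step left them, time stands still between calls to the robot, and variables do not carry over. Pictures are saved under pics/ and viewed, and the job is handed in when it is done.

Besides the shell and the picture viewer there is one more tool, called after "Call:" as name([rows], argument=value, ...), one row to a line, values as JSON. step_arm: Moves the arm, as the interface text tells. Its arguments: {"type":"object","properties":{"deltas":{"type":"array"}},"required":["deltas"]}

```bash
mkdir -p pics; ls; python3 - <<'E'
from plant import manip
import cv2,numpy as np
for n in ("scene","top","wrist"):
    c=manip.get_calibration(n); print(n,c)
    cv2.imwrite(f"pics/a_{n}.png",manip.grab_frame(n)[:,:,::-1])
print(manip.state())
E
```

```text
pics
scene {'fov_y': 52.160332120169336, 'cx': 257.83322698080076, 'cy': 195.6688685145115, 'R': array([[-0.86405523,  0.50296215, -0.0209199 ],
       [ 0.35969511,  0.58779132, -0.72465219],
       [-0.35217608, -0.6336643 , -0.68879719]]), 't': array([ 0.50584194, -0.16244051,  1.07839102])}
top {'fov_y': 55.9646507557473, 'cx': 253.2185905770386, 'cy': 194.76618859578394, 'R': array([[-0.02093706, -0.99955269, -0.02135533],
       [-0.98693084,  0.02407686, -0.15933557],
       [ 0.15977847,  0.01774021, -0.98699348]]), 't': array([0.05630022, 0.59926995, 0.78001513])}
wrist {'fov_y': 70.16692712839986, 'cx': 255.82321710074604, 'cy': 194.51365562708278, 'R': array([[ 0.35274419,  0.93571478, -0.00306273],
       [ 0.89071882, -0.33477525,  0.30748253],
       [ 0.28669063, -0.1111907 , -0.9515488 ]]), 't': array([-0.62243263, -0.03936799,  0.3809758 ])}
{'time': 0.15, 'joint_pos': array([ 1.09100019e+00,  5.32284448e-02,  1.61401615e+00,  1.83933454e-05,
        1.47599167e+00, -1.18992110e-01]), 'joint_vel': array([ 0.00115984, -0.00115528, -0.00381666,  0.00174375, -0.0010673 ,
        0.00072389]), 'joint_efforts': array([ 6.61332815e-04, -3.94244099e+01, -3.70721018e+01, -9.29175098e-05,
        4.68845203e-03,  8.61336389e-07]), 'tool_pos': array([0.22040579, 0.58432734, 0.23830858]), 'tool_rot': array([-2.51131137e-04,  1.79425881e-01,  9.83771151e-01, -7.82545459e-04]), 'contact_force': array([ 0.35267153,  0.40426593, -0.14662646]), 'ft_torque': array([-0.00678268, -0.03090439, -0.01455581]), 'gripper_width': 0.9980729391893114}
```

View pics/a_scene.png

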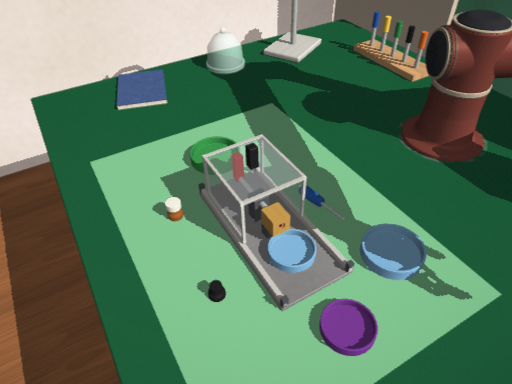

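View pics/a_top.png

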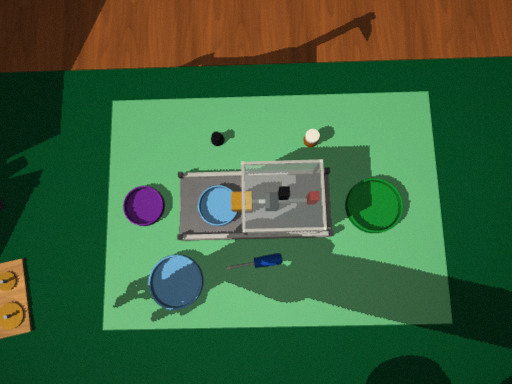

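View pics/a_wrist.png

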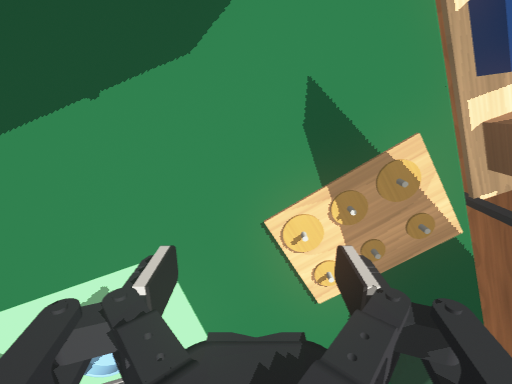

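The top view shows the jig with its +y running to image left (world +y). The guard roof is around (285,196), the black grip at about (284,193), the red handle at about (313,197), the brass block at (241,201) and the small blue dish at (218,206). I'll enlarge it.

```bash
python3 - <<'E'
import cv2
a=cv2.imread("pics/a_top.png")[145:255,165:345]; cv2.imwrite("pics/b_top.png",cv2.resize(a,None,fx=4.4,fy=4.4,interpolation=cv2.INTER_CUBIC))
a=cv2.imread("pics/a_scene.png")[130:310,180:370]; cv2.imwrite("pics/b_scene.png",cv2.resize(a,None,fx=3.2,fy=3.2,interpolation=cv2.INTER_CUBIC))
E
```

```text
(no output)
```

View pics/b_top.png

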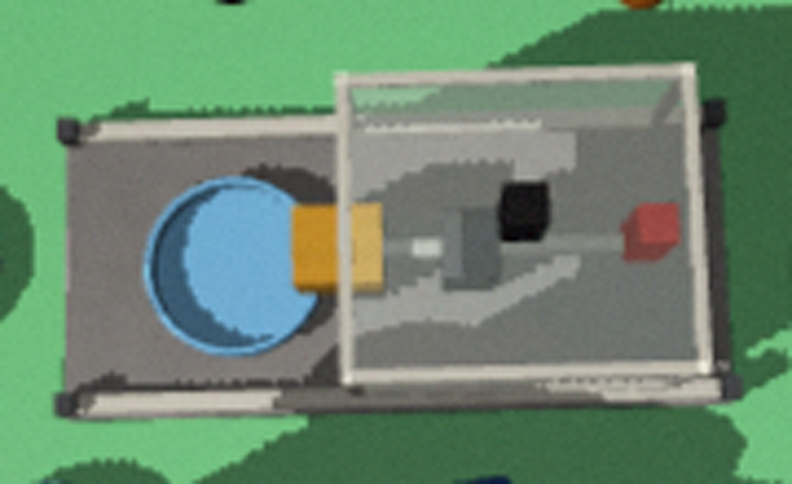

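View pics/b_scene.png

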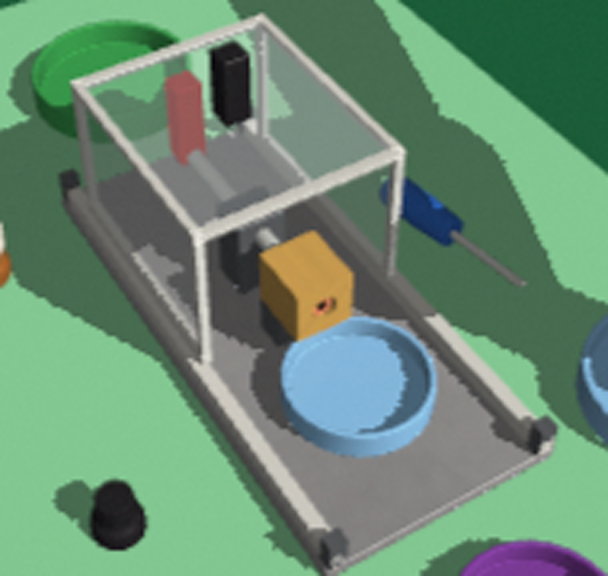

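```bash
cat > h.py <<'E'
import numpy as np
from plant import manip
def ray(n,u,v,c=None):
    c=c or manip.get_calibration(n); f=192/np.tan(np.radians(c['fov_y']/2))
    R=np.array(c['R']);t=np.array(c['t'])
    d=R.T@np.array([(u-c['cx'])/f,(v-c['cy'])/f,1.]); return -R.T@t,d
def onz(n,u,v,z,c=None):
    o,d=ray(n,u,v,c); return o+d*(z-o[2])/d[2]
def proj(n,X,c=None):
    c=c or manip.get_calibration(n); f=192/np.tan(np.radians(c['fov_y']/2))
    p=np.array(c['R'])@np.array(X)+np.array(c['t']); return c['cx']+f*p[0]/p[2],c['cy']+f*p[1]/p[2]
E
python3 - <<'E'
from h import *
np.set_printoptions(precision=4,suppress=True)
T=lambda u,v,z: onz("top",165+u/4.4,145+v/4.4,z)
S=lambda u,v,z: onz("scene",180+u/3.2,130+v/3.2,z)
for p in [(340,75),(692,68),(708,370),(346,380)]: print("roofT",T(*p,.134))
for p in [(74,86),(262,18),(404,150),(198,235)]: print("roofS",S(*p,.134))
print("grip",T(525,208,.184),S(229,50,.184))
print("red",T(659,225,.118),S(184,78,.118))
print("brass",T(363,246,.078),S(307,257,.078))
for p in [(292,206),(292,290),(382,206)]:print("brassT",T(*p,.078))
print("dish",T(236,266,.03),S(360,378,.03))
for p in [(68,145),(68,385),(720,380)]:print("plate",T(*p,.01))
E
```

```text
roofT [0.6562 0.0626 0.134 ]
roofT [ 0.6553 -0.1038  0.134 ]
roofT [ 0.513  -0.1038  0.134 ]
roofT [0.5121 0.0621 0.134 ]
roofS [ 0.657  -0.0979  0.134 ]
roofS [ 0.5142 -0.0991  0.134 ]
roofS [0.5116 0.0662 0.134 ]
roofS [0.6539 0.0655 0.134 ]
grip [ 0.5819 -0.0193  0.184 ] [ 0.5841 -0.0187  0.184 ]
red [ 0.5831 -0.0871  0.118 ] [ 0.583  -0.0865  0.118 ]
brass [0.5822 0.0551 0.078 ] [0.5807 0.0666 0.078 ]
brassT [0.6034 0.0905 0.078 ]
brassT [0.5609 0.091  0.078 ]
brassT [0.6023 0.0451 0.078 ]
dish [0.5801 0.1245 0.03  ] [0.5827 0.1317 0.03  ]
plate [0.6523 0.2194 0.01  ]
plate [0.5202 0.2179 0.01  ]
plate [ 0.5151 -0.1322  0.01  ]
```

```bash
cat >> h.py <<'E'
from scipy.spatial.transform import Rotation as Ro
def delta(pos,yawx=90.,s=None):
    s=s or manip.state(); w,x,y,z=s['tool_rot']; R=Ro.from_quat([x,y,z,w])
    a=np.radians(yawx); X=np.array([np.cos(a),np.sin(a),0]);Z=np.array([0,0,-1.])
    G=Ro.from_matrix(np.c_[X,np.cross(Z,X),Z])
    return np.round(R.inv().apply(np.array(pos)-s['tool_pos']),4),np.round((R.inv()*G).as_rotvec(),4)
E
python3 - <<'E'
from h import *
print(delta([.583,-.019,.26]))
print(onz("top",165+412/4.4,145+246/4.4,.062))
E
```

```text
(array([-0.5522, -0.4365, -0.0211]), array([-1.60e-03,  8.00e-04,  1.21e+00]))
[0.58394457 0.03057999 0.062     ]
```

Call:
step_arm([
  [-0.04,-0.03,-0.02,0,0,0.1,-1],
  [-0.08,-0.06,-0.021,0,0,0.2,-1],
  [-0.12,-0.095,-0.021,0,0,0.3,-1],
  [-0.16,-0.126,-0.021,0,0,0.4,-1],
  [-0.2,-0.158,-0.021,0,0,0.5,-1],
  [-0.24,-0.19,-0.021,0,0,0.6,-1],
  [-0.28,-0.221,-0.021,0,0,0.7,-1],
  [-0.32,-0.253,-0.021,0,0,0.8,-1],
  [-0.36,-0.285,-0.021,0,0,0.9,-1],
  [-0.4,-0.316,-0.021,0,0,1.0,-1],
  [-0.44,-0.348,-0.021,0,0,1.1,-1],
  [-0.48,-0.379,-0.021,0,0,1.2,-1],
  [-0.52,-0.41,-0.021,0,0,1.21,-1],
  [-0.54,-0.427,-0.021,0,0,1.21,-1],
  [-0.552,-0.4365,-0.021,0,0,1.21,-1],
  [-0.552,-0.4365,-0.021,0,0,1.21,-1],
  [-0.552,-0.4365,-0.021,0,0,1.21,-1],
])

```text
time: 1.85
tool_pos: [0.5825, -0.0178, 0.2599]
tool_rot: [-0.001, 0.707, 0.707, -0.0]
contact_force: [-0.2, -0.2, -0.3]
gripper_width: 1.004
```

```bash
python3 - <<'E'
from h import *
import cv2
s=manip.state(); c=manip.get_calibration("wrist")
cv2.imwrite("pics/c_wrist.png",cv2.resize(manip.grab_frame("wrist")[:,:,::-1],(768,576)))
print(s['time'],s['tool_pos'],s['tool_rot'],s['joint_pos']); print(delta([.583,-.019,.155]))
print("expected grip top px*1.5",1.5*np.array(proj("wrist",[.583,-.019,.184],c)), "red",1.5*np.array(proj("wrist",[.583,-.087,.118],c)))
print(c)
E
```

```text
1.85 [ 0.58248733 -0.01776065  0.25988629] [-6.91399037e-04  7.07013453e-01  7.07199751e-01 -1.04376065e-04] [-1.58455316e-01 -5.79370526e-02  1.68906285e+00  6.43154522e-04
  1.51170924e+00 -1.58757160e-01]
(array([-0.0018,  0.0007,  0.1051]), array([-0.0007, -0.0007,  0.0013]))
expected grip top px*1.5 [387.16336063 311.16323773] red [386.39207469 364.80150482]
{'fov_y': 70.16692712839986, 'cx': 255.82321710074604, 'cy': 194.51365562708278, 'R': array([[ 9.99996959e-01,  5.64134439e-04, -2.40057783e-03],
       [ 1.27731149e-03, -9.51207189e-01,  3.08550243e-01],
       [-2.10938307e-03, -3.08552372e-01, -9.51205017e-01]]), 't': array([-0.58066662, -0.06496169,  0.39512851])}
```

View pics/c_wrist.png

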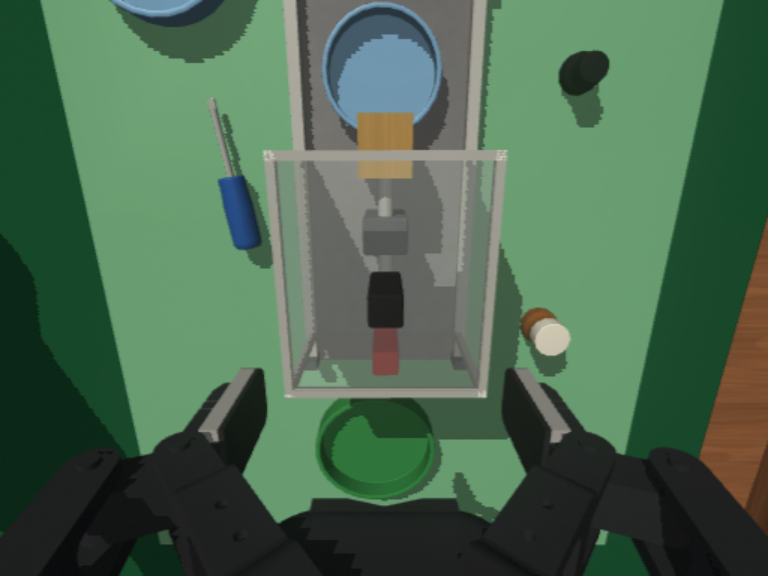

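The wrist view shows the grip's top centred at about (385,312), against an expected (387,311). The pose is confirmed, and the jig's yaw is about 0. I'll descend and grip it.

Call:
step_arm([
  [-0.001,0.0007,0.03,0,0,0,-1],
  [-0.0018,0.0007,0.06,0,0,0,-1],
  [-0.0018,0.0007,0.085,0,0,0,-1],
  [-0.0018,0.0007,0.1,0,0,0,-1],
  [-0.0018,0.0007,0.105,0,0,0,-1],
  [-0.0018,0.0007,0.105,0,0,0,-1],
  [-0.0018,0.0007,0.105,0,0,0,0.5],
  [-0.0018,0.0007,0.105,0,0,0,1],
  [-0.0018,0.0007,0.105,0,0,0,1],
  [-0.0018,0.0007,0.105,0,0,0,1],
  [-0.0018,0.0007,0.105,0,0,0,1],
  [-0.0018,0.0007,0.105,0,0,0,1],
])

```text
time: 3.1
tool_pos: [0.5831, -0.0205, 0.1561]
tool_rot: [-0.001, 0.707, 0.707, -0.001]
contact_force: [-5.5, 0.2, 3.8]
gripper_width: 0.226
```

```bash
python3 - <<'E'
from h import *
import cv2
s=manip.state()
cv2.imwrite("pics/d_scene.png",cv2.resize(manip.grab_frame("scene")[90:310,140:400,::-1],None,fx=2.6,fy=2.6))
print(s)
E
```

```text
{'time': 3.1, 'joint_pos': array([-1.62334071e-01,  2.12574954e-02,  1.78744689e+00, -5.19289760e-04,
        1.33462124e+00, -1.62373150e-01]), 'joint_vel': array([ 0.00055843, -0.00151813,  0.00134966, -0.00061394, -0.00053871,
       -0.00026615]), 'joint_efforts': array([  0.0417264 , -33.76129389, -35.02198935,   0.19935119,
        -1.18099831,   0.07364427]), 'tool_pos': array([ 0.58312148, -0.02045123,  0.15606447]), 'tool_rot': array([-5.56410612e-04,  7.07049561e-01,  7.07163421e-01, -7.10567324e-04]), 'contact_force': array([-5.52411198,  0.23515913,  3.7893034 ]), 'ft_torque': array([0.01033149, 0.63734567, 0.04764724]), 'gripper_width': 0.2262230697251961}
```

View pics/d_scene.png

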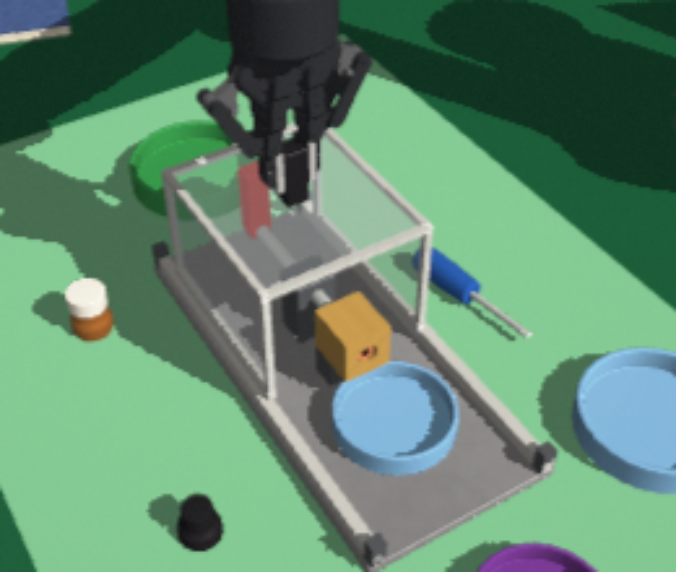

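The fingers hold the grip at an opening of 0.226, which is about 20 mm. I'll slide it at 0.1 m/s.

Call:
step_arm([
  [0.004,0,0,0,0,0,1],
  [0.01,0,0,0,0,0,1],
  [0.018,0,0,0,0,0,1],
  [0.027,0,0,0,0,0,1],
  [0.036,0,0,0,0,0,1],
  [0.045,0,0,0,0,0,1],
  [0.054,0,0,0,0,0,1],
  [0.063,0,0,0,0,0,1],
  [0.072,0,0,0,0,0,1],
  [0.081,0,0,0,0,0,1],
  [0.09,0,0,0,0,0,1],
  [0.099,0,0,0,0,0,1],
  [0.108,0,0,0,0,0,1],
  [0.116,0,0,0,0,0,1],
  [0.123,0,0,0,0,0,1],
  [0.129,0,0,0,0,0,1],
  [0.134,0,0,0,0,0,1],
  [0.137,0,0,0,0,0,1],
  [0.14,0,0,0,0,0,1],
  [0.14,0,0,0,0,0,1],
])

```text
time: 5.15
tool_pos: [0.5827, 0.1197, 0.156]
tool_rot: [-0.001, 0.707, 0.707, -0.001]
contact_force: [-6.3, -0.8, 5.6]
gripper_width: 0.224
```

Call:
step_arm([
  [0.004,0,0,0,0,0,1],
  [0.008,0,0,0,0,0,1],
  [0.012,0,0,0,0,0,1],
  [0.015,0,0,0,0,0,1],
  [0.017,0,0,0,0,0,1],
  [0.018,0,0,0,0,0,1],
  [0.018,0,0,0,0,0,1],
])

```text
time: 5.85
tool_pos: [0.5827, 0.1215, 0.156]
tool_rot: [0.01, 0.708, 0.706, -0.014]
contact_force: [-12.9, -53.6, 10.1]
gripper_width: 0.224
```

Call:
step_arm([
  [-0.008,0,0,0,0,0,1],
  [-0.015,0,0,0,0,0,1],
  [-0.015,0,0,0,0,0,1],
])

```text
time: 6.15
tool_pos: [0.5827, 0.1205, 0.1559]
tool_rot: [-0.0, 0.708, 0.707, -0.002]
contact_force: [-6.5, -2.3, 5.6]
gripper_width: 0.222
```

```bash
python3 - <<'E'
from h import *
import cv2
s=manip.state()
cv2.imwrite("pics/e_scene.png",cv2.resize(manip.grab_frame("scene")[90:310,140:400,::-1],None,fx=2.6,fy=2.6))
cv2.imwrite("pics/e_top.png",cv2.resize(manip.grab_frame("top")[145:255,165:345,::-1],None,fx=4.4,fy=4.4))
print(s['tool_pos'],s['contact_force'])
E
```

```text
[0.58273725 0.12049582 0.15593936] [-6.48195002 -2.28841492  5.63151477]
```

View pics/e_scene.png

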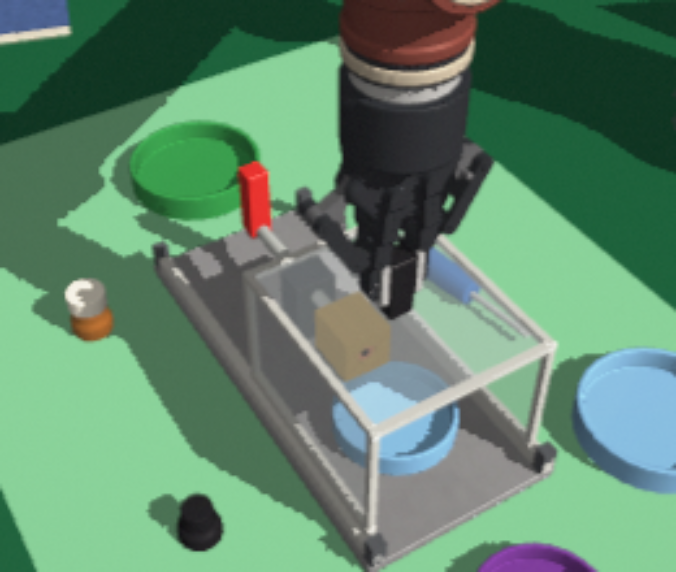

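View pics/e_top.png

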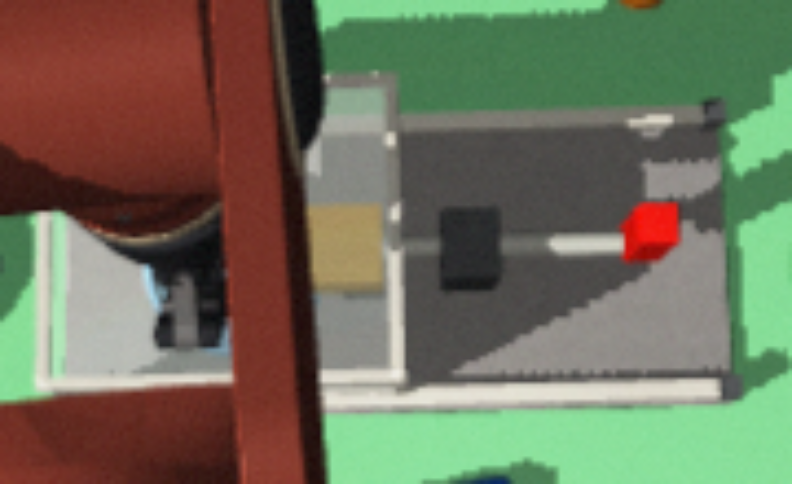

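The guard's front edge is at the plate's end stops, and the red handle is uncovered. I'll release, rise, and go over the handle at y = -0.087.

Call:
step_arm([
  [0,0,0,0,0,0,0],
  [0,0,0,0,0,0,-1],
  [0,0,0,0,0,0,-1],
  [0,0,-0.01,0,0,0,-1],
  [0,0,-0.04,0,0,0,-1],
  [0,0,-0.074,0,0,0,-1],
  [-0.03,0,-0.074,0,0,0,-1],
  [-0.07,0,-0.074,0,0,0,-1],
  [-0.11,0,-0.074,0,0,0,-1],
  [-0.15,0,-0.074,0,0,0,-1],
  [-0.185,0,-0.074,0,0,0,-1],
  [-0.2,0,-0.074,0,0,0,-1],
  [-0.2075,0,-0.074,0,0,0,-1],
  [-0.2075,0,-0.074,0,0,0,-1],
  [-0.2075,0,-0.074,0,0,0,-1],
])

```text
time: 7.75
tool_pos: [0.5838, -0.0837, 0.2294]
tool_rot: [-0.0, 0.707, 0.708, 0.0]
contact_force: [-0.3, -0.0, -1.3]
gripper_width: 0.999
```

```bash
python3 - <<'E'
from h import *
import cv2
s=manip.state(); c=manip.get_calibration("wrist")
cv2.imwrite("pics/f_wrist.png",cv2.resize(manip.grab_frame("wrist")[:,:,::-1],(768,576)))
cv2.imwrite("pics/f_top.png",cv2.resize(manip.grab_frame("top")[145:255,165:345,::-1],None,fx=4.4,fy=4.4))
print(s['time'],s['tool_pos'],s['tool_rot']); print(delta([.583,-.087,.09]))
print(1.5*np.array(proj("wrist",[.583,-.087,.118],c)))
E
```

```text
7.75 [ 0.58381589 -0.08371896  0.22940215] [-1.80755497e-04  7.06712220e-01  7.07501060e-01  2.35395873e-04]
(array([-0.0035, -0.0008,  0.1393]), array([-0.0001, -0.0003,  0.0018]))
[384.57529527 294.28660984]
```

View pics/f_wrist.png

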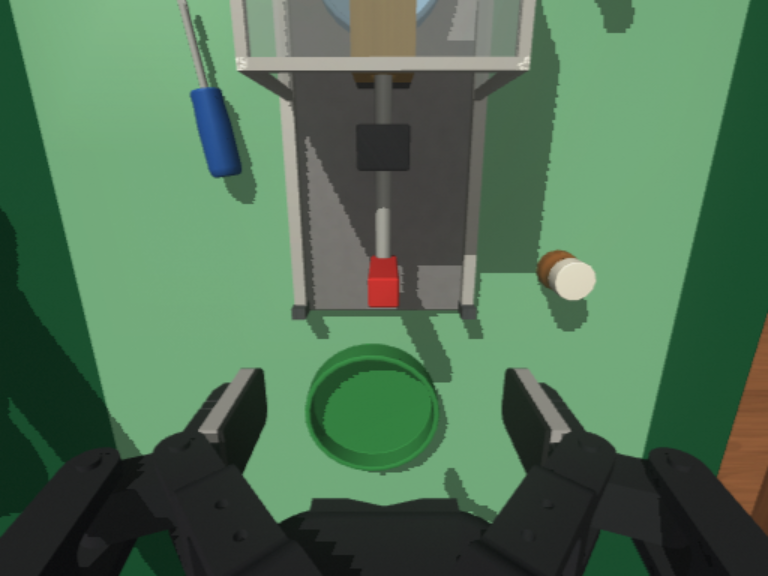

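View pics/f_top.png

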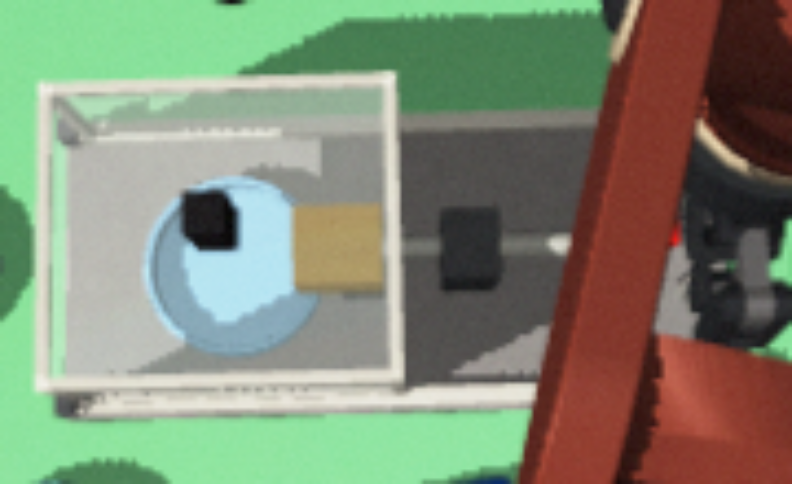

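The wrist view shows the red handle's top centred at about (383,291), against an expected (385,294). That matches, so I'll descend and grip.

Call:
step_arm([
  [-0.003,-0.001,0.03,0,0,0,-1],
  [-0.0035,-0.001,0.065,0,0,0,-1],
  [-0.0035,-0.001,0.1,0,0,0,-1],
  [-0.0035,-0.001,0.125,0,0,0,-1],
  [-0.0035,-0.001,0.135,0,0,0,-1],
  [-0.0035,-0.001,0.139,0,0,0,-1],
  [-0.0035,-0.001,0.139,0,0,0,-1],
  [-0.0035,-0.001,0.139,0,0,0,0.5],
  [-0.0035,-0.001,0.139,0,0,0,1],
  [-0.0035,-0.001,0.139,0,0,0,1],
  [-0.0035,-0.001,0.139,0,0,0,1],
  [-0.0035,-0.001,0.139,0,0,0,1],
  [-0.0035,-0.001,0.139,0,0,0,1],
])

```text
time: 9.15
tool_pos: [0.5833, -0.0884, 0.091]
tool_rot: [0.001, 0.707, 0.707, 0.0]
contact_force: [1.0, 0.9, 2.0]
gripper_width: 0.229
```

Call:
step_arm([
  [0.003,0,0,0,0,0,1],
  [0.007,0,0,0,0,0,1],
  [0.011,0,0,0,0,0,1],
  [0.015,0,0,0,0,0,1],
  [0.019,0,0,0,0,0,1],
  [0.023,0,0,0,0,0,1],
  [0.027,0,0,0,0,0,1],
  [0.031,0,0,0,0,0,1],
  [0.035,0,0,0,0,0,1],
  [0.039,0,0,0,0,0,1],
  [0.043,0,0,0,0,0,1],
  [0.046,0,0,0,0,0,1],
  [0.049,0,0,0,0,0,1],
  [0.049,0,0,0,0,0,1],
])

```text
time: 10.55
tool_pos: [0.5832, -0.0386, 0.091]
tool_rot: [0.0, 0.707, 0.707, 0.001]
contact_force: [1.0, -1.8, 5.4]
gripper_width: 0.226
```

Call:
step_arm([
  [0.003,0,0,0,0,0,1],
  [0.006,0,0,0,0,0,1],
  [0.009,0,0,0,0,0,1],
  [0.011,0,0,0,0,0,1],
  [0.011,0,0,0,0,0,1],
])

```text
time: 11.05
tool_pos: [0.5832, -0.0323, 0.091]
tool_rot: [0.003, 0.707, 0.707, -0.003]
contact_force: [1.1, -18.1, 4.3]
gripper_width: 0.223
```

```bash
python3 - <<'E'
from h import *
import cv2
cv2.imwrite("pics/g_scene.png",cv2.resize(manip.grab_frame("scene")[90:310,140:400,::-1],None,fx=2.6,fy=2.6))
cv2.imwrite("pics/g_top.png",cv2.resize(manip.grab_frame("top")[145:255,165:345,::-1],None,fx=4.4,fy=4.4))
E
```

```text
(no output)
```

View pics/g_scene.png

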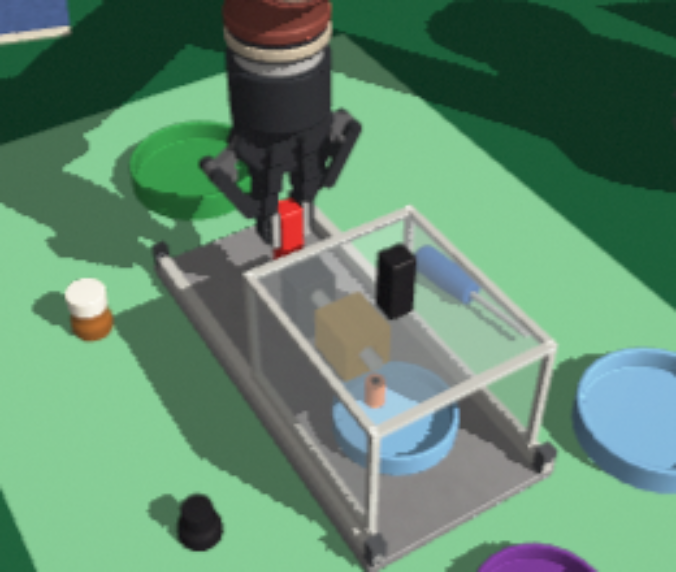

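View pics/g_top.png

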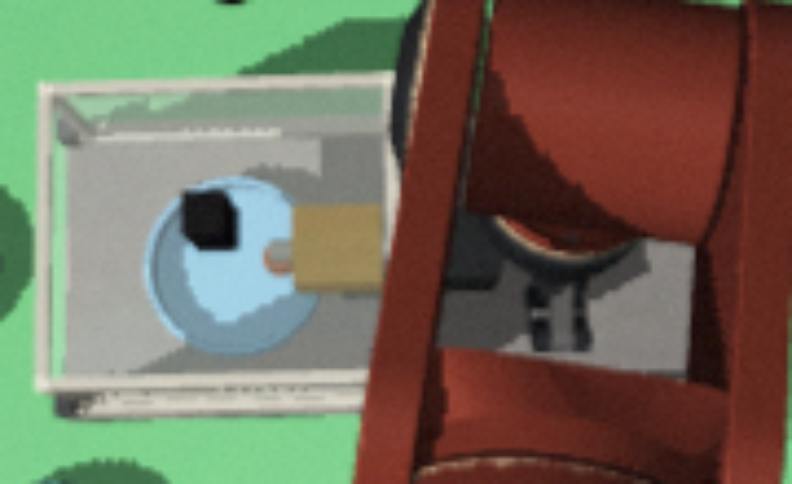

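The bush is standing in the dish, at scene crop (375,392), with the rod nose out of the far side of the block. The drift stopped at 18 N. I'll draw it back 68 mm, starting slowly.

Call:
step_arm([
  [-0.007,0,0,0,0,0,1],
  [-0.011,0,0,0,0,0,1],
  [-0.015,0,0,0,0,0,1],
  [-0.019,0,0,0,0,0,1],
  [-0.024,0,0,0,0,0,1],
  [-0.029,0,0,0,0,0,1],
  [-0.034,0,0,0,0,0,1],
  [-0.039,0,0,0,0,0,1],
  [-0.044,0,0,0,0,0,1],
  [-0.049,0,0,0,0,0,1],
  [-0.054,0,0,0,0,0,1],
  [-0.058,0,0,0,0,0,1],
  [-0.062,0,0,0,0,0,1],
  [-0.065,0,0,0,0,0,1],
  [-0.068,0,0,0,0,0,1],
  [-0.071,0,0,0,0,0,1],
  [-0.074,0,0,0,0,0,1],
  [-0.077,0,0,0,0,0,1],
  [-0.077,0,0,0,0,0,1],
])

```text
time: 13.05
tool_pos: [0.5833, -0.1005, 0.0909]
tool_rot: [-0.003, 0.707, 0.707, 0.004]
contact_force: [2.7, 15.5, 8.5]
gripper_width: 0.22
```

The travel was 68.2 mm with firm contact at both stops, so the drift is fully back. I'll release, rise, and return to the guard grip.

Call:
step_arm([
  [0.003,0,0,0,0,0,1],
  [0.003,0,0,0,0,0,0],
  [0.003,0,0,0,0,0,-1],
  [0.003,0,0,0,0,0,-1],
  [0.003,0,-0.01,0,0,0,-1],
  [0.003,0,-0.05,0,0,0,-1],
  [0.003,0,-0.09,0,0,0,-1],
  [0.003,0,-0.13,0,0,0,-1],
  [0.003,0,-0.139,0,0,0,-1],
  [0.003,0,-0.139,0,0,0,-1],
])

```text
time: 14.05
tool_pos: [0.5839, -0.1028, 0.2325]
tool_rot: [0.002, 0.707, 0.707, 0.001]
contact_force: [-1.1, -1.0, 0.1]
gripper_width: 1.001
```

```bash
python3 - <<'E'
from h import *
import cv2
s=manip.state(); c=manip.get_calibration("wrist")
cv2.imwrite("pics/i_wrist.png",cv2.resize(manip.grab_frame("wrist")[:,:,::-1],(768,576)))
cv2.imwrite("pics/i_scene.png",cv2.resize(manip.grab_frame("scene")[90:310,140:400,::-1],None,fx=2.6,fy=2.6))
print(s['time'],s['tool_pos'],s['tool_rot']); print(delta([.583,.1215,.23]),delta([.583,.1215,.155]))
print(1.5*np.array(proj("wrist",[.583,-.1,.118],c)))
E
```

```text
14.05 [ 0.58385387 -0.10277328  0.23252212] [0.00222373 0.70719777 0.70701115 0.00126325]
(array([ 0.2237,  0.001 , -0.0019]), array([-0.0021, -0.0007, -0.0003])) (array([0.2237, 0.0011, 0.0731]), array([-0.0021, -0.0007, -0.0003]))
[383.59467142 283.27361995]
```

View pics/i_wrist.png

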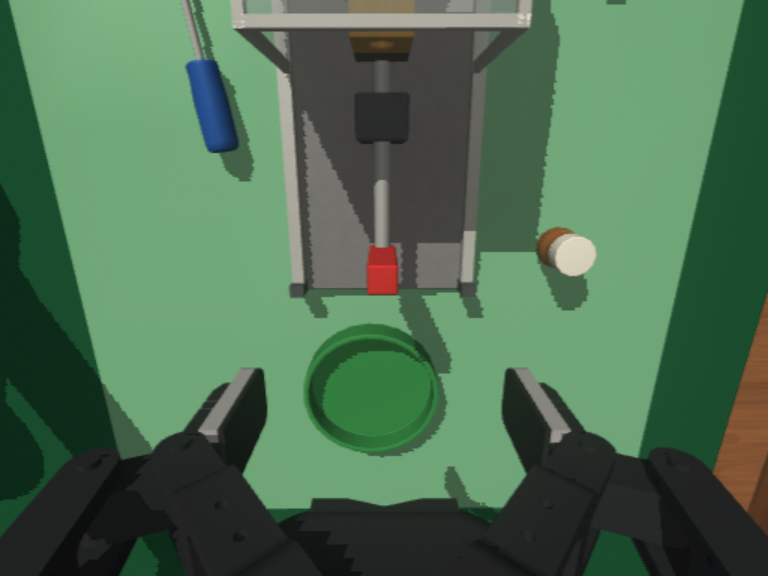

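View pics/i_scene.png

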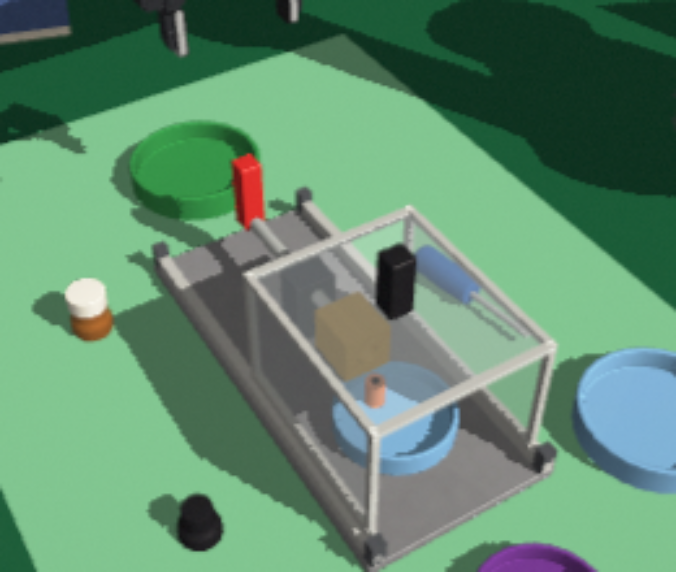

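The drift's red handle, at wrist (383,279), is at the rear, and the bush is still in the dish. Now back to the guard grip.

Call:
step_arm([
  [0.03,0,-0.005,0,0,0,-1],
  [0.07,0.001,-0.005,0,0,0,-1],
  [0.11,0.001,-0.005,0,0,0,-1],
  [0.15,0.001,-0.005,0,0,0,-1],
  [0.19,0.001,-0.005,0,0,0,-1],
  [0.215,0.001,-0.005,0,0,0,-1],
  [0.2237,0.001,-0.002,-0.002,0,0,-1],
  [0.2237,0.001,-0.002,-0.002,0,0,-1],
  [0.2237,0.001,0.03,-0.002,0,0,-1],
  [0.2237,0.001,0.06,-0.002,0,0,-1],
  [0.2237,0.001,0.07,-0.002,0,0,-1],
  [0.2237,0.001,0.073,-0.002,0,0,-1],
  [0.2237,0.001,0.073,-0.002,0,0,-1],
  [0.2237,0.001,0.073,-0.002,0,0,0.5],
  [0.2237,0.001,0.073,-0.002,0,0,1],
  [0.2237,0.001,0.073,-0.002,0,0,1],
  [0.2237,0.001,0.073,-0.002,0,0,1],
  [0.2237,0.001,0.073,-0.002,0,0,1],
  [0.2237,0.001,0.073,-0.002,0,0,1],
])

```text
time: 16.05
tool_pos: [0.5828, 0.1215, 0.1571]
tool_rot: [-0.0, 0.707, 0.707, -0.0]
contact_force: [-6.7, -0.5, 5.1]
gripper_width: 0.223
```

Call:
step_arm([
  [-0.004,0,0,0,0,0,1],
  [-0.01,0,0,0,0,0,1],
  [-0.018,0,0,0,0,0,1],
  [-0.026,0,0,0,0,0,1],
  [-0.034,0,0,0,0,0,1],
  [-0.042,0,0,0,0,0,1],
  [-0.05,0,0,0,0,0,1],
  [-0.058,0,0,0,0,0,1],
  [-0.066,0,0,0,0,0,1],
  [-0.074,0,0,0,0,0,1],
  [-0.082,0,0,0,0,0,1],
  [-0.09,0,0,0,0,0,1],
  [-0.098,0,0,0,0,0,1],
  [-0.106,0,0,0,0,0,1],
  [-0.114,0,0,0,0,0,1],
  [-0.122,0,0,0,0,0,1],
  [-0.129,0,0,0,0,0,1],
  [-0.135,0,0,0,0,0,1],
  [-0.14,0,0,0,0,0,1],
  [-0.14,0,0,0,0,0,1],
])

```text
time: 18.05
tool_pos: [0.5832, -0.019, 0.1571]
tool_rot: [0.0, 0.707, 0.707, -0.0]
contact_force: [-4.8, 0.1, 5.4]
gripper_width: 0.225
```

Call:
step_arm([
  [-0.004,0,0,0,0,0,1],
  [-0.008,0,0,0,0,0,1],
  [-0.012,0,0,0,0,0,1],
  [-0.015,0,0,0,0,0,1],
  [-0.018,0,0,0,0,0,1],
  [-0.021,0,0,0,0,0,1],
  [-0.024,0,0,0,0,0,1],
  [-0.024,0,0,0,0,0,1],
])

```text
time: 18.85
tool_pos: [0.5832, -0.0384, 0.157]
tool_rot: [-0.003, 0.707, 0.708, 0.003]
contact_force: [-4.7, 15.2, 6.9]
gripper_width: 0.227
```

The guard travelled 160 mm and met its shut stop at 15 N. I'll release and rise.

Call:
step_arm([
  [0.003,0,0,0,0,0,1],
  [0.004,0,0,0,0,0,0],
  [0.004,0,0,0,0,0,-1],
  [0.004,0,0,0,0,0,-1],
  [0.004,0,-0.01,0,0,0,-1],
  [0.004,0,-0.05,0,0,0,-1],
  [0.004,0,-0.1,0,0,0,-1],
  [-0.04,0,-0.15,0,0,0,-1],
  [-0.04,0,-0.15,0,0,0,-1],
  [-0.04,0,-0.15,0,0,0,-1],
])

```text
time: 19.85
tool_pos: [0.5845, -0.0843, 0.31]
tool_rot: [0.003, 0.708, 0.706, 0.002]
contact_force: [0.4, 0.2, -0.3]
gripper_width: 1.005
```

```bash
python3 - <<'E'
from h import *
import cv2
print(manip.state()['tool_pos'],manip.state()['contact_force'])
cv2.imwrite("pics/k_scene.png",cv2.resize(manip.grab_frame("scene")[90:310,140:400,::-1],None,fx=2.6,fy=2.6))
cv2.imwrite("pics/k_top.png",cv2.resize(manip.grab_frame("top")[120:280,150:350,::-1],None,fx=3.5,fy=3.5))
E
```

```text
[ 0.58454958 -0.08431765  0.30999583] [ 0.35521515  0.21279533 -0.30533934]
```

View pics/k_scene.png

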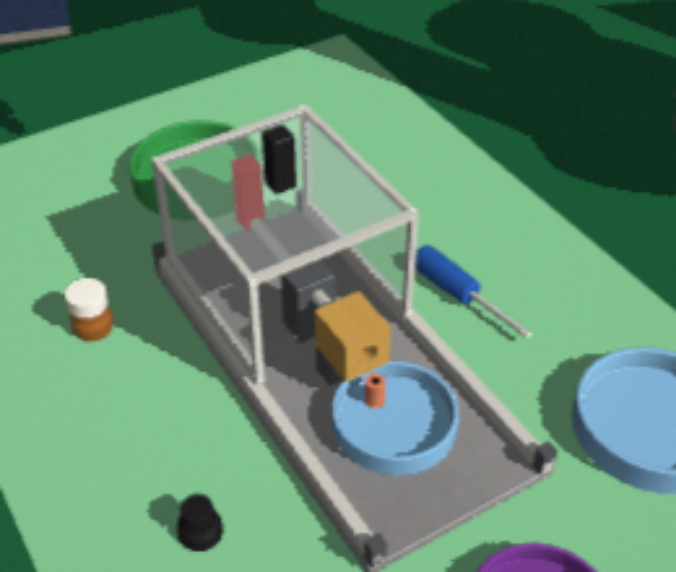

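View pics/k_top.png

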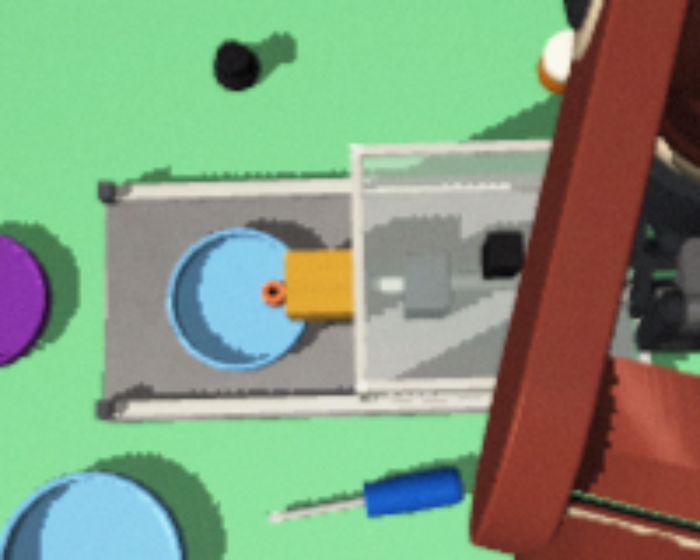

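The guard is shut, the drift is back, and the bush stands in the dish about 25 mm from its axis, with its centre about 17 mm above the dish's underside. The bystanders look unmoved. Handing in.

```bash
python3 -c "
from plant import manip
print(manip.job_done())"
```

```text
the job is handed in; nothing more can be done
None
```

The job is done and handed in at about 20 s. The bush is in the small blue dish, with the drift drawn back and the guard shut. No verdict was reported.

- **Guard:** I slid it open at about 0.1 m/s or less. It met its stop after about 142 mm, so it must have started about 18 mm open. Shutting it took the full 160 mm and ended against the stop at about 15 N. The opening stop was firmer than I intended, with about 54 N at the wrist for a moment (the limit is 120 N).
- **Drift:** I pushed it to its stop, where it read about 18 N. I then drew it back 68.2 mm to the rear stop, matching the stated 68 mm. It had started about 12 mm in, not fully back.
- **Bush:** It is standing on end rather than on its side. Its centre is about 17 mm above the dish's underside (limit 22 mm) and about 25 mm from the dish's axis (limit 44 mm), both estimated from the pictures.
- **Bystanders and arm:** The loupe, jar and screwdriver look unmoved in the last pictures, and the gripper is clear of everything with no contact force.

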